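# Find and release the latched mode key of a leak tester

## Robot

A 6-joint arm with a two-finger parallel gripper is mounted at the origin on the work surface. World frame = base frame: x ahead of the robot, y to its left, z up, the work surface at z = 0. Lengths are in mm, angles in rad, forces in N, time in s.
With the tool pointing down it reaches from about 325 to 775 mm from the base axis. Payload 5.5 kg.
Tool frame: the origin (TCP) lies between the finger pads; the fingertips stand 11 mm ahead of it and the grasp point (between the pads) lies 8 mm behind it; z points along the fingers, y is the line along which they close (so a half turn about z gives the same grasp; the last joint's range is limited). The gripper opens to 85 mm and grips with 20 to 120 N. Pads are 22 mm wide; open, the fingers measure 114 mm over their backs; the gripper's body (76 mm by 85 mm) begins 54 mm behind the grasp point. The pads swing forward as they close: fully open they stand 13 mm farther back than shut.
Start: joints at [1.241, 0.091, 1.231, -0, 1.82, -0.057], TCP at [161.661, 577.825, 242.275] pointing down, gripper open.
Joint ranges: [-2.87, 2.87], [-0.86, 2.18], [0.17, 2.46], [-1.51, 4.65], [0.06, 2.69], [-2.65, 2.65]. Speed limits (rad/s): [2.57, 2.57, 3.01, 3.14, 3.14, 3.14].

## Interface

Orientations are given as a rotation vector (axis times angle).
In Python, from bench import * gives the robot as it stands.
- The arm moves only by the tool carry_out, never from a script. Its argument "deltas" is a list of rows, each a list of 3 entries, a list of its own where there are three numbers: the shift along the tool's x, y, z each as a share of 120 mm, from -1 to 1, then the turn, a rotation vector about the tool's x, y, z each as a share of pi rad, from -1 to 1, then the gripper's target within -1 to 1 (shut at 1, half-way at 0, fully open at -1). A call has 1 to 5 rows; each row is the pose to reach, as a shift and turn from the pose commanded when the call began, along the tool's axes at that moment, turning the shorter way round; what a row does not reach only later rows make up. A row lasts 1/8 s, in which the tool goes at most 62.5 mm and 10.7 degrees, less where a joint would pass 70% of its speed; a pose out of reach is approached as far as the arm can. A call with a number of a shift or a turn outside -1 to 1 is refused whole. A call with a gripper value outside its range is refused whole. The fingers move at their own pace and stop on an object; "squeeze" is the grip in N (left out, the last holds). Time passes only in rows, so rows that repeat a pose let the fingers close. It gives the time, the measured TCP pose, the force, the opening and the grip force at its end, in the units of the state.
- get_state(): the state, without advancing time (a new reading comes with each control period).
- capture(name): name is "side" or "top" or "wrist"; returns the picture (400x640x3 uint8, blue, green, red); there is no depth.
- camera_info(name): a dict with "fovy" (degrees; the focal length in pixels is half the picture's height over the tangent of half this angle, whatever the lens; pixels are square), "cx", "cy" (the principal point, pixels), "k1" (the pictures are not rectified: a ray, as slopes to the right and down, at radius r is drawn at 1 + k1 r^2 times it, then the intrinsics apply), "world_from_camera" (4x4, takes a point from camera to world coordinates); the wrist camera has in their place "hand_eye" (4x4, takes a point from camera to tool coordinates, whose origin is the TCP and whose axes are the flange's). Camera axes: x right, y down, z forward; pixel columns grow to the right and rows downward; lengths in mm; the calibration is good to about 2 mm. A picture is of the moment at which its call begins: read the wrist's pose just before it. camera_info takes no time and is no camera call.
- hand_in(): hands the job in; it is judged then, once.
Trained networks look in the newest picture that a camera, given by its name, has taken for a name from the list of things; names that differ only in an ending like _2 or _b are one class to them, and where a whole thing is asked for, a point or a joint stands for the part that bears it (a point fixed in the world has none). Each returns a list of dicts, best first, with "conf" (0 to 1); they miss things now and then, are a little off and sometimes report something else, mostly with a low value. They report only what shows in the picture. A call takes as long as a camera call.
- spot_in(name, camera): "box" ([centre column, centre row, width, height] in pixels, round what is visible of it).
- masks_of(name, camera): "pixels" (400x640 bool, what is visible of it) and "box" ([centre column, centre row, width, height] in pixels, round what is visible of it).
The state is a dict: "t": time; "q": joint angles; "dq": joint speeds; "effort": joint torques, N m; "tool_pos": TCP position; "tcp_rot": TCP orientation; "contact_force": force on the tool from outside, world axes, zero at the start; "moment": the same for the moment, N m; "grip_width": opening from 0.0 (shut) to 1.0 (fully open); "finger_force": force on a finger pad.
Only numpy, scipy, OpenCV 4.12 (cv2) and the standard library are available. Lean on these libraries where they do the work, as an engineer would, in place of code of your own. Each camera call takes 0.05 s, during which the arm holds its last target. There are 200 camera calls.

## Task

One of the four orange keys on the leak tester's console is still latched down; they look alike, so tap them lightly with a fingertip to feel which one does not give. Press that key firmly home and let go so that it springs up and the dial on the console returns to zero; do not press any other key home, which would tip up the red start flap, and leave the cup, the brass fitting and the clear collar where they stand.

Things in the scene. Friction and masses are not known exactly. Their poses are not given: they have to be found in the camera images.
- console: low cream box with a black top, 120 mm (x) x 300 mm (y) x 45 mm high, fixed to the bench. Origin: centre of its underside, on the bench; z up. On its top the row of four orange keys and, at y = +108 mm, a round white dial (56 mm across, under a clear cover whose top is 55 mm above the bench)
- key_a: one of four look-alike keys in a row along the console's y, 50 mm apart; names and places are shuffled at each start. This is its fixed grey frame (44 x 36 mm, 4 mm high), which does not show whether it is latched. Origin: centre of the key, on the console's top face 45 mm above the bench; axes as the console's. Any of the four may be the latched one
- key_b: another of the four, sizes and origin as key_a. All caps: orange, flat, 32 mm along x, 26 mm along y, moving straight down. The cap's top lies 16 mm above the origin when up, 13.5 mm when latched, 7 mm when pressed home
- key_c: another of the four, sizes and origin as key_a. A free key is springy: it starts to give at 0.8 N and sinks about 2.1 mm more per newton. From 6 mm down it works the start flap, which takes about 9 N; home is 9 mm down. It comes up again when let go
- key_d: another of the four, sizes and origin as key_a. Whichever key is latched feels firm: a 3 N tap moves it under 0.5 mm, 9 N about 1.5 mm; then at 11 to 15 N it sinks on to home. Let go from home (or over 3 mm below its latched height) it springs right up and stays up. Unlike the free ones it does not work the start flap
- indicator (a joint): red needle of the console's dial (rad), worked from inside by the latched key alone: 0.6 while that key is latched, up to 2.16 while it is pressed home, 0 (pointing at the green mark, along the console x) once it has come right up. Taps on free keys do not move it
- start_flap (a joint): angle (rad) of the red start flap, 120 mm wide, which sticks out 8 mm from the console's far (+x) side, 11 mm above the bench: 0, level, at the start; a free key pressed home tips its edge up by about 7 mm (0.15) and it stays so. Leave it level
- cup: loose white plastic cup, 72 mm across, 68 mm high, origin at the centre of its foot; bystander
- fitting: loose brass fitting, 26 mm across, 42 mm high, origin at the centre of its foot; bystander
- collar: loose clear plastic collar, 52 mm across, 14 mm high, origin at the centre of its underside; bystander

How it is judged (in metres and radians):
On the way:
1. the latched key is pressed down with the fingers, clearly past its latched depth (value of joint indicator above 1 rad and (contact force between the fingers and key_a above 2 N or contact force between the fingers and key_b above 2 N or contact force between the fingers and key_c above 2 N or contact force between the fingers and key_d above 2 N)), for 0.03 s.
At the end, for the whole second after the job is handed in: the formerly latched key has sprung up (needle under 0.12, that is, the key within 0.5 mm of fully up); the start flap is level (under 0.08); the cup, the fitting and the collar are at rest within 15 mm of where they stood (value of joint indicator below 0.12 rad and value of joint start_flap below 0.08 rad and distance of each of cup, fitting, collar from where it was at the start of the episode below 0.015 m and linear speed of each of cup, fitting, collar below 0.02 m/s); the robot touches nothing.
It fails at once if a free key is pressed home and tips the start flap (over 0.08) (value of joint start_flap above 0.08 rad).
It fails at once if the cup, the fitting or the collar is lifted, carried or pushed away (over 15 mm) (not (distance of each of cup, fitting, collar from where it was at the start of the episode below 0.015 m)).
It also fails if it takes over 54 s, if anything falls off the work surface, if the arm or the gripper's body presses on something with over 40 N, if the wrist force passes 120 N, or if a joint passes its speed limit or range.

## Working session

There is one attempt and no reset: what is moved stays moved. The work goes in short steps, Python scripts to look and compute and a tool call to move; the robot and the scene stay as the last step left them, time stands still between calls to the robot, and variables do not carry over. Pictures are saved under pics/ and viewed, at most 10 in all, crops included, and the job is handed in when it is done.

Besides the shell and the picture viewer there is one more tool, called after "Request:" in YAML: its name, and indented under it one key for each argument. carry_out: Moves the arm, as the interface text tells. Shift numbers are shares of 120 mm and turn numbers shares of pi rad, none past 1 either way. Its arguments: {"type":"object","properties":{"deltas":{"type":"array"},"squeeze":{"type":"number"}},"required":["deltas"]}

```bash
mkdir -p pics; cat > h.py <<'E'
from bench import *
import numpy as np, cv2
from scipy.spatial.transform import Rotation as R
def ray(cam,u,v):
    i=camera_info(cam); f=200/np.tan(np.radians(i['fovy'])/2)
    K=np.array([[f,0,i['cx']],[0,f,i['cy']],[0,0,1]])
    p=cv2.undistortPoints(np.array([[[u,v]]],float),K,np.array([i['k1'],0,0,0,0.]))[0,0]
    if 'world_from_camera' in i: T=np.array(i['world_from_camera'])
    else:
        s=get_state(); W=np.eye(4); W[:3,:3]=R.from_rotvec(s['tcp_rot']).as_matrix(); W[:3,3]=s['tool_pos']; T=W@np.array(i['hand_eye'])
    return T[:3,3],T[:3,:3]@np.array([p[0],p[1],1])
def at(cam,u,v,z):
    o,d=ray(cam,u,v); return o+d*(z-o[2])/d[2]
E
python3 - <<'E'
from h import *
s=get_state();print(s)
for c in('top','side'):
    cv2.imwrite(f'pics/{c}1.png',capture(c))
    for n in('console','key_a','cup','fitting','collar','start_flap','indicator'):
        for d in spot_in(n,c)[:5]:
            b=d['box'];print(c,n,round(d['conf'],2),np.round(b),np.round(at(c,b[0],b[1],{'console':45,'key_a':58,'cup':34,'fitting':21,'collar':7}.get(n,50))))
E
```

```text
{'t': 0.0, 'q': array([ 1.24128719e+00,  9.18699665e-02,  1.23188469e+00, -3.93449442e-05,
        1.81980836e+00, -5.66863857e-02]), 'dq': array([ 8.63027903e-05,  5.51508075e-04, -2.49463646e-03,  9.18337820e-04,
       -2.00965255e-03, -6.57885702e-05]), 'effort': array([-8.23678929e-04, -4.58733130e+01, -4.18020022e+01, -3.61058092e-04,
        1.15374243e-02,  8.52500960e-06]), 'tool_pos': array([161.59104726, 577.55698006, 241.14488109]), 'tcp_rot': array([-4.27189632e-01, -3.11206743e+00,  3.04867318e-03]), 'contact_force': array([-0.34753591, -0.23760857, -0.02535405]), 'moment': array([ 0.00371652, -0.04013669,  0.01051017]), 'finger_force': 0.0, 'grip_width': 0.9980387017831018}
top console 0.8 [262. 184. 176. 101.] [588.  68.  45.]
top key_a 0.92 [291. 175.  24.  28.] [600.  17.  58.]
top key_a 0.9 [322. 167.  23.  29.] [614. -36.  58.]
top key_a 0.86 [235. 186.  20.  32.] [580. 113.  58.]
top key_a 0.66 [261. 180.  27.  28.] [592.  68.  58.]
top cup 0.9 [245. 106.  39.  48.] [738. 105.  34.]
top fitting 0.45 [285. 241.  14.  12.] [491.  30.  21.]
top collar 0.68 [388. 179.  27.  28.] [ 604. -158.    7.]
side console 0.96 [263. 245. 140. 162.] [577. 114.  45.]
side console 0.67 [197. 205.  47.  46.] [732. 110.  45.]
side key_a 0.94 [259. 242.  36.  24.] [579. 119.  58.]
side key_a 0.78 [297. 184.  28.  20.] [609. -22.  58.]
side key_a 0.65 [284. 203.  28.  20.] [599.  29.  58.]
side key_a 0.61 [273. 224.  27.  22.] [584.  77.  58.]
side cup 0.95 [197. 205.  51.  49.] [742. 104.  34.]
side cup 0.72 [331. 167.  21.  21.] [ 598. -120.   34.]
side fitting 0.73 [336. 247.  14.  24.] [487.  35.  21.]
side collar 0.61 [332. 168.  20.  21.] [ 610. -147.    7.]
side indicator 0.37 [233. 272.  11.   2.] [578. 180.  50.]
```

View pics/top1.png

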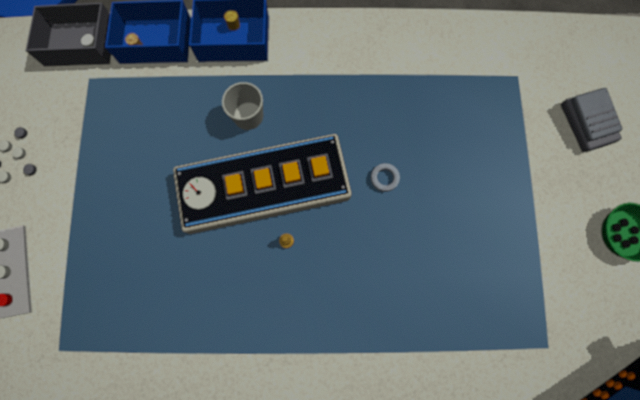

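View pics/side1.png

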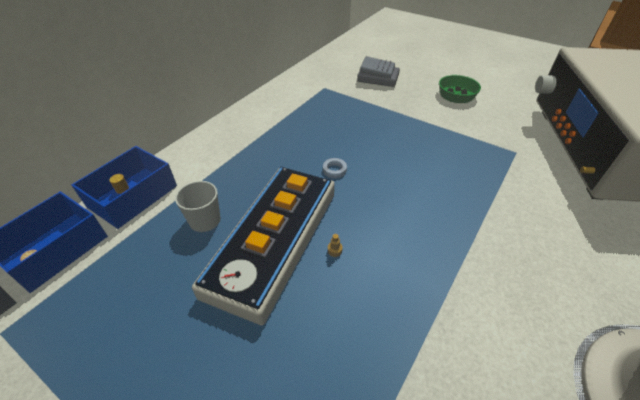

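Keys are in a row from (234,184) to (320,167) in the top view, with the dial at (199,192), cup at (243,105), fitting at (286,241) and collar at (386,178). The detections agree with the picture, so next I refine the key positions by colour.

```bash
cat > refine.py <<'E'
from h import *
C={}
for c in('top','side'):
    im=capture(c); hsv=cv2.cvtColor(im,cv2.COLOR_BGR2HSV)
    m=cv2.inRange(hsv,(8,150,170 if c=='top' else 200),(28,255,255))
    n,l,st,ce=cv2.connectedComponentsWithStats(m)
    box=[d['box'] for d in spot_in('key_a',c)[:4]]
    C[c]=[ce[i] for i in range(1,n) if st[i,4]>80 and min(np.hypot(*(ce[i]-b[:2])) for b in box)<15]
    print(c,[(np.round(ce[i],1),st[i,2:]) for i in range(1,n) if st[i,4]>80])
T=sorted(C['top'],key=lambda p:p[0]); S=sorted(C['side'],key=lambda p:p[0])
for p,q in zip(T,S):
    a,d=ray('top',*p); b,e=ray('side',*q)
    x=np.linalg.lstsq(np.c_[d,-e],b-a,rcond=None)[0]
    P,Q=a+d*x[0],b+e*x[1]; print('tri',np.round((P+Q)/2,1),'gap',round(np.linalg.norm(P-Q),1),'top@60',np.round(at('top',*p,60)[:2],1),'side@60',np.round(at('side',*q,60)[:2],1))
E
python3 refine.py
```

```text
top [(array([319.8, 165.1]), array([ 15,  17, 167], dtype=int32)), (array([290.9, 171. ]), array([ 15,  17, 168], dtype=int32)), (array([262.4, 177.2]), array([ 14,  17, 170], dtype=int32)), (array([233.4, 182.9]), array([ 14,  17, 162], dtype=int32))]
side [(array([271.6, 218. ]), array([18, 11, 81], dtype=int32)), (array([257.5, 238.8]), array([18, 11, 81], dtype=int32))]
tri [585.9 115.3  57.2] gap 1.4 top@60 [585.9 115. ] side@60 [583.5 116.6]
tri [596.6  66.5  54.6] gap 0.7 top@60 [595.4  65.9] side@60 [592.7  69.8]
```

```bash
cat > plan.py <<'E'
# plan.py x y z yaw_of_tool_y_deg : tool-axis shares from the measured pose
import sys
from h import *
s=get_state(); x,y,z,a=map(float,sys.argv[1:5]); a=np.radians(a)
M=R.from_rotvec(s['tcp_rot']).as_matrix()
ty=np.array([np.cos(a),np.sin(a),0]);tz=np.array([0,0,-1.]);G=np.c_[np.cross(ty,tz),ty,tz]
print('t',round(s['t'],2),'pos',np.round(s['tool_pos'],1),'q',np.round(s['q'],2))
print('shift',np.round(M.T@(np.array([x,y,z])-s['tool_pos'])/120,3),'turn',np.round(R.from_matrix(M.T@G).as_rotvec()/np.pi,3))
E
python3 plan.py 585 115.5 110 11.3
```

```text
t 1.0 pos [161.7 577.8 242.3] q [ 1.24  0.09  1.23 -0.    1.82 -0.06]
shift [-4.435 -2.76   1.102] turn [-0.    0.    0.35]
```

Request:
carry_out:
  deltas:
    - [[-1,-0.62,0],[0,0,0.18],1]
    - [[-1,-0.62,0],[0,0,0.18],1]
    - [[-1,-0.62,0],[0,0,0.18],1]
    - [[-1,-0.62,0],[0,0,0.18],1]
  squeeze: 40

```text
t: 1.5
tool_pos: [258.0, 473.1, 242.6]
tcp_rot: [1.28, 2.869, 0.001]
contact_force: [0.1, 0.0, -0.7]
grip_width: 0.145
finger_force: 0.0
```

```bash
python3 plan.py 585 115.5 110 11.3
```

```text
t 1.5 pos [258.  473.1 242.6] q [ 1.01 -0.07  1.4   0.    1.82  0.28]
shift [-4.038  0.035  1.104] turn [ 0.   -0.    0.17]
```

Request:
carry_out:
  deltas:
    - [[-1,0,0],[0,0,0.17],1]
    - [[-1,0,0],[0,0,0.17],1]
    - [[-1,0,0],[0,0,0.17],1]

```text
t: 1.88
tool_pos: [339.1, 383.1, 242.3]
tcp_rot: [1.996, 2.425, 0.0]
contact_force: [-0.1, 0.9, -0.0]
grip_width: -0.0
finger_force: 0.0
```

```bash
python3 plan.py 585 115.5 110 11.3
```

```text
t 1.88 pos [339.1 383.1 242.3] q [ 0.78 -0.15  1.46 -0.    1.82  0.59]
shift [-2.582  1.581  1.105] turn [ 0.     0.    -0.001]
```

Request:
carry_out:
  deltas:
    - [[-1,0.6,0],[0,0,0],1]
    - [[-1,0.6,0],[0,0,0],1]
    - [[-1,0.6,0],[0,0,0],1]

```text
t: 2.25
tool_pos: [433.1, 279.9, 242.0]
tcp_rot: [1.989, 2.432, -0.001]
contact_force: [-0.6, 1.0, 0.2]
grip_width: -0.002
finger_force: 0.0
```

Request:
carry_out:
  deltas:
    - [[-1,0.6,0.3],[0,0,0],1]
    - [[-1,0.6,0.3],[0,0,0],1]
    - [[-1,0.6,0.3],[0,0,0],1]

```text
t: 2.62
tool_pos: [526.7, 176.8, 204.4]
tcp_rot: [-1.988, -2.43, 0.003]
contact_force: [-0.8, 0.2, -0.3]
grip_width: 0.0
finger_force: 0.0
```

```bash
python3 plan.py 585 115.5 110 11.3
```

```text
t 2.62 pos [526.7 176.8 204.4] q [ 0.26 -0.03  1.42  0.    1.75  0.06]
shift [-0.597  0.377  0.786] turn [-0.001  0.     0.001]
```

Request:
carry_out:
  deltas:
    - [[-0.6,0.375,0.5],[0,0,0],1]
    - [[-0.6,0.375,0.785],[0,0,0],1]
    - [[-0.6,0.375,0.785],[0,0,0],1]
    - [[-0.6,0.375,0.785],[0,0,0],1]

```text
t: 3.12
tool_pos: [584.0, 117.7, 112.8]
tcp_rot: [-1.987, -2.432, -0.001]
contact_force: [-0.7, 1.0, -0.2]
grip_width: -0.003
finger_force: 0.0
```

```bash
python3 plan.py 585 115.5 80 11.3; python3 - <<'E'
from h import *
im=capture('wrist');cv2.imwrite('pics/w1.png',im)
for d in spot_in('key_a','wrist')[:4]:
    b=d['box'];print(round(d['conf'],2),np.round(b),np.round(at('wrist',b[0],b[1],60),1))
m=cv2.inRange(cv2.cvtColor(im,cv2.COLOR_BGR2HSV),(8,150,120),(28,255,255))
n,l,st,ce=cv2.connectedComponentsWithStats(m)
for i in range(1,n):
    if st[i,4]>200: print(st[i],np.round(ce[i]),np.round(at('wrist',*ce[i],60),1))
E
```

```text
t 3.12 pos [584.  117.7 112.8] q [ 0.14  0.09  1.46  0.    1.59 -0.06]
shift [-0.02   0.005  0.274] turn [ 0.    -0.     0.001]
0.93 [320. 218.  62.  55.] [585.2 120.6  60. ]
0.5 [320. 331.  12.  25.] [604.   29.5  60. ]
0.15 [322. 176. 185. 225.] [580.6 149.2  60. ]
[ 297  203   48   41 1694] [321. 222.] [586.3 117.9  60. ]
```

View pics/w1.png

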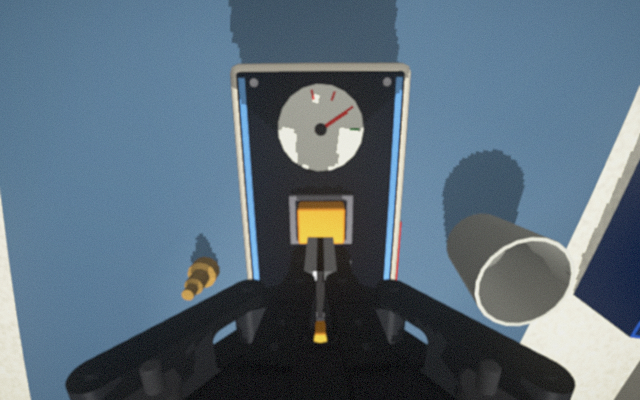

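The wrist view shows the key cap at (321,222), lined up with the closed fingers, and the needle at (352,108), at about 0.6 rad. Now I lower to just above it.

Request:
carry_out:
  deltas:
    - [[-0.02,0.005,0.27],[0,0,0],1]
    - [[-0.02,0.005,0.27],[0,0,0],1]
    - [[-0.02,0.005,0.27],[0,0,0],1]

```text
t: 3.6
tool_pos: [585.8, 114.6, 82.0]
tcp_rot: [1.988, 2.43, 0.003]
contact_force: [1.0, 0.2, 0.4]
grip_width: 0.001
finger_force: 0.0
```

```bash
python3 plan.py 585.5 115.5 75 11.3; python3 -c "
from bench import *;s=get_state();print(s['contact_force'])"
```

```text
t 3.6 pos [585.8 114.6  82. ] q [ 0.14  0.11  1.5   0.    1.53 -0.06]
shift [ 0.008 -0.001  0.058] turn [ 0.001 -0.     0.001]
[1.00162463 0.22320394 0.40551564]
```

Request:
carry_out:
  deltas:
    - [[0,0,0.05],[0,0,0],1]
    - [[0,0,0.083],[0,0,0],1]
    - [[0,0,0.083],[0,0,0],1]
    - [[0,0,0.083],[0,0,0],1]

```text
t: 4.1
tool_pos: [585.5, 113.9, 70.1]
tcp_rot: [1.99, 2.43, 0.001]
contact_force: [-0.1, -0.5, 1.3]
grip_width: 0.001
finger_force: 0.8
```

Request:
carry_out:
  deltas:
    - [[0,0,0.017],[0,0,0],1]
    - [[0,0,0.017],[0,0,0],1]
    - [[0,0,0.017],[0,0,0],1]

```text
t: 4.47
tool_pos: [585.5, 113.9, 67.9]
tcp_rot: [1.99, 2.43, 0.001]
contact_force: [0.8, 1.5, 2.8]
grip_width: 0.0
finger_force: 1.3
```

Request:
carry_out:
  deltas:
    - [[0,0,0.017],[0,0,0],1]
    - [[0,0,0.017],[0,0,0],1]
    - [[0,0,0.017],[0,0,0],1]

```text
t: 4.85
tool_pos: [585.5, 113.9, 65.9]
tcp_rot: [1.99, 2.43, 0.001]
contact_force: [0.4, 0.6, 4.7]
grip_width: 0.002
finger_force: 2.1
```

The first key follows softly, so it is free. On to the next one.

Request:
carry_out:
  deltas:
    - [[0,0,-0.13],[0,0,0],1]
    - [[0,0,-0.13],[0,0,0],1]
    - [[-0.405,0,-0.13],[0,0,0],1]
    - [[-0.405,0,-0.13],[0,0,0],1]
    - [[-0.405,0,-0.05],[0,0,0],1]

```text
t: 5.48
tool_pos: [595.2, 66.1, 71.8]
tcp_rot: [1.991, 2.429, 0.001]
contact_force: [0.5, 0.0, -0.7]
grip_width: -0.001
finger_force: 0.0
```

Request:
carry_out:
  deltas:
    - [[0,0,0],[0,0,0],1]
    - [[0,0,0.017],[0,0,0],1]
    - [[0,0,0.017],[0,0,0],1]

```text
t: 5.85
tool_pos: [594.7, 66.8, 69.7]
tcp_rot: [-1.989, -2.431, -0.0]
contact_force: [-0.2, 0.4, -0.3]
grip_width: -0.003
finger_force: 0.0
```

Request:
carry_out:
  deltas:
    - [[0,0,0.017],[0,0,0],1]
    - [[0,0,0.017],[0,0,0],1]
    - [[0,0,0.017],[0,0,0],1]

```text
t: 6.22
tool_pos: [595.0, 66.6, 68.8]
tcp_rot: [1.99, 2.431, 0.002]
contact_force: [-2.7, 0.8, 5.6]
grip_width: 0.002
finger_force: 2.9
```

The second key is firm: no force down to 69.7 mm, then 5.6 N at 68.8 mm, which matches the latched height. I press it home.

Request:
carry_out:
  deltas:
    - [[0,0,0.02],[0,0,0],1]
    - [[0,0,0.04],[0,0,0],1]
    - [[0,0,0.055],[0,0,0],1]
    - [[0,0,0.06],[0,0,0],1]
    - [[0,0,0.06],[0,0,0],1]

```text
t: 6.85
tool_pos: [595.0, 66.7, 63.7]
tcp_rot: [1.989, 2.43, 0.003]
contact_force: [-8.1, 0.5, 14.9]
grip_width: 0.002
finger_force: 7.4
```

```bash
python3 - <<'E'
from h import *
im=capture('wrist');cv2.imwrite('pics/w2.png',im)
E
```

```text
(no output)
```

View pics/w2.png

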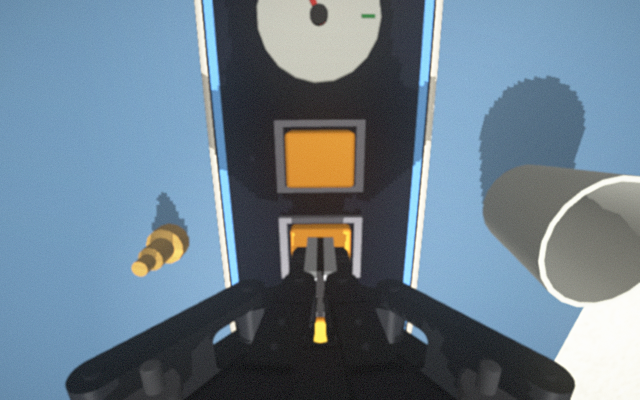

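The needle at (312,2) from the hub (319,14) is about 120° from the green mark, so the key is home (about 2.1 rad). I release it and rise.

Request:
carry_out:
  deltas:
    - [[0,0,-0.01],[0,0,0],1]
    - [[0,0,-0.15],[0,0,0],1]
    - [[0,0,-0.6],[0,0,0],1]
    - [[0,0,-1],[0,0,0],1]
    - [[0,0,-1],[0,0,0],1]

```text
t: 7.52
tool_pos: [597.1, 66.2, 187.0]
tcp_rot: [1.986, 2.424, 0.011]
contact_force: [0.4, -0.1, 0.7]
grip_width: -0.002
finger_force: 0.0
```

Request:
carry_out:
  deltas:
    - [[0,0,-0.4],[0,0,0],1]
    - [[0,0,-0.4],[0,0,0],1]
    - [[0,0,-0.4],[0,0,0],1]

```text
t: 7.9
tool_pos: [594.8, 66.1, 227.4]
tcp_rot: [-1.99, -2.43, 0.001]
contact_force: [-0.7, -0.5, -0.8]
grip_width: -0.001
finger_force: 0.0
```

```bash
python3 - <<'E'
from h import *
im=capture('wrist');cv2.imwrite('pics/w3.png',im)
capture('top');
for n,z in(('cup',34),('fitting',21),('collar',7)):
    for d in spot_in(n,'top')[:1]: print(n,np.round(d['box']),np.round(at('top',*d['box'][:2],z)))
print(get_state()['tool_pos'],get_state()['contact_force'])
E
```

```text
fitting [286. 241.  11.  15.] [491.  28.  21.]
collar [385. 178.  26.  31.] [ 606. -152.    7.]
[594.49220069  66.08013013 226.83339345] [0.06093666 0.31678014 0.53267551]
```

View pics/w3.png

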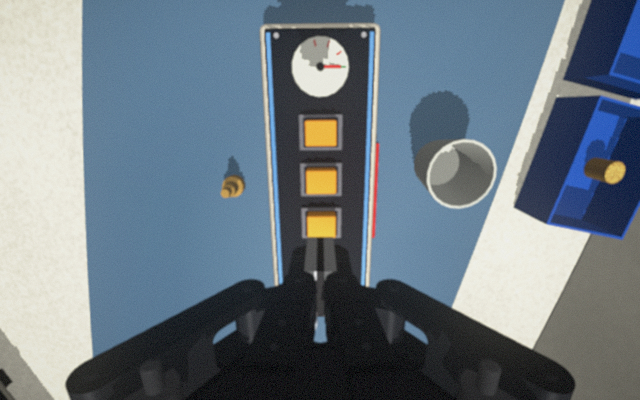

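The needle now runs from the hub (320,66) to (345,66), onto the green mark at zero. The flap at (376,190) looks level, and the cup and fitting still stand.

```bash
python3 -c "
from bench import *;print(hand_in())"
```

```text
the job is handed in; nothing more can be done
None
```

The latched key was the second from the dial; I pressed it home and let it spring up, and the dial then read zero with the start flap looking level and the cup, fitting and collar not visibly moved; the job is handed in, but no verdict came back.

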